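# Swap the cookie pan in the display case

### The job

Slide the guard door of the cookie display case fully open, take out the empty loaf pan and stand it flat in the empty tray, then put the pan full of cookies, from the wire rack, lengthways in the middle of the wooden board in the case. Then slide the door fully shut again. Keep the pans upright, do not drop them, and leave everything else on the table where it is.

Things in the scene. Friction and masses are not known exactly. Their poses are not given: they have to be found in the camera images.
- case: Clear display case with aluminium frame, 290 deep (x) x 470 wide (y) x 300 high, fixed. Origin: centre of its underside; front faces -x. The front slopes 52 degrees from the sill up to the roof edge. Left half (y above 0): fixed pane, fixed stock behind. Right half: opening 220 wide behind the sliding door. Closed at the back. Middle bar 12 wide at y=0
- roof_edge (a point): Middle of the roof's front edge, 290 mm above the table, 10 mm behind the case's origin. The roof runs from here 130 mm back over half of the pan on the board: reach the pan through the sloping opening with the tool tilted 25 to 40 degrees, fingers pointing down and away from the robot, and draw it out level, forward and up at about 45 degrees, 240 mm, before moving sideways
- sill (a point): Middle of the front sill's top edge, lower end of the sloping opening, 95 mm above the table, 140 mm in front of the case's origin
- case_door (a joint): Sliding guard door on the case's slope: clear pane 235 wide with an aluminium rim. Value in m along the case's +y (to the left seen from the robot): 0 = shut, covering the right opening; 0.225 = fully open, in front of the fixed pane. Takes 2 to 4 N to slide and stays where it is left
- door_handle (a point): Centre of the door's dark steel handle bar: 14 wide (case's y), 14 thick, 110 long running up the slope, in the middle of the door, centre 38 mm off the pane along the slope's normal, on two feet 90 apart. Moves with the door; axes as the case's. Grip it across its 14 mm width
- board (a point): Centre of the top of the wooden board in the right bay of the case, 190 (x) x 120 (y) mm, top 78 mm above the table; axes as the case's. The pan stands here lengthways along x
- empty_center (a point): Empty loaf pan, plain aluminium, at first on the board in the case, lengthways. 150 long (x), 60 wide (y), 50 high; plain upright sides, 8 mm lips at the ends of the rim only. Point: the pan's centre, 25 above its underside; z up. Grip across the 60 mm width, in the upper half. Under 0.2 kg
- full_center (a point): Aluminium loaf pan with a row of brown cookies on edge, 8 above the rim; at first lengthways on the wire rack. 150 long (x), 60 wide (y), 50 high; plain upright sides, 8 mm lips at the ends of the rim only. Point: the pan's centre, 25 above its underside; z up. Grip across the 60 mm width, in the upper half. Under 0.6 kg
- rack: Steel wire cooling rack on feet, 200 (x) x 120 (y) mm, top 50 mm above the table, fixed. Origin: centre of its underside
- tray_floor (a point): Centre of the inner floor of the empty aluminium tray on the table, 240 (x) x 180 (y) mm outside, rim 14 high and 4 thick, floor 4 mm above the table; fixed. x is along its length
- jar: Bystander, loose, to be left alone: clear glass jar with a steel cap, 68 dia x 100 high (mm); origin at the middle of its underside
- tin: Bystander, loose, to be left alone: labelled tin, 80 dia x 110 high (mm); origin at the middle of its underside
- shaker: Bystander, loose, to be left alone: small white shaker with a steel cap, 52 dia x 70 high (mm); origin at the middle of its underside
- spatula: Bystander, loose, to be left alone: spatula lying flat, about 250 long, under 30 high (mm); origin at the underside
- tongs: Bystander, loose, to be left alone: steel tongs with black tips lying flat, about 230 long, 14 high (mm); origin at the middle of its underside
- cup: Bystander, loose, to be left alone: white cup, 80 dia x 100 high (mm); origin at the middle of its underside
Mind the look-alikes: they are no part of the job. What is shaped like the part that bears full_center but green is not meant.

How it is judged (in metres and radians):
On the way, in this order (a step that is already met when the one before it is completed fails the run):
1. the door is slid open (value of joint case_door above 0.195 m), for 0.2 s.
2. the empty pan stands flat in the tray (x of empty_center in the frame of tray_floor between -0.042 and 0.042 m and y of empty_center in the frame of tray_floor between -0.058 and 0.058 m and z of empty_center in the frame of tray_floor below 0.033 m and angle between empty_center's own z axis and vertical below 0.12 rad), for 0.3 s.
3. the full pan stands lengthways on the board in the case, with the door still open (x of full_center in the frame of board between -0.025 and 0.025 m and y of full_center in the frame of board between -0.032 and 0.032 m and z of full_center in the frame of board below 0.033 m and angle between full_center's own z axis and vertical below 0.12 rad and angle between the x axis of full_center and the x axis of board, either way round below 0.25 rad and value of joint case_door above 0.1 m), for 0.3 s.
4. the door is slid shut (value of joint case_door below 0.007 m), for 0.2 s.
At the end, for the whole second after the job is handed in: Door within 7 mm of shut. Full pan flat on the board, centre within 25 mm along and 32 mm across of the board's centre, lengthways within 0.25 rad. Empty pan flat in the tray, centre within 42 mm along and 58 mm across of the tray's centre. Flat: within 0.12 rad (all of step 2 and x of full_center in the frame of board between -0.025 and 0.025 m and y of full_center in the frame of board between -0.032 and 0.032 m and z of full_center in the frame of board below 0.033 m and angle between full_center's own z axis and vertical below 0.12 rad and angle between the x axis of full_center and the x axis of board, either way round below 0.25 rad and value of joint case_door below 0.007 m); the robot touches nothing.
It fails at once if a pan is tipped more than 35 degrees (angle between any of empty_center, full_center's own z axis and vertical above 0.61 rad).
It fails at once if a pan is dropped: clear of the hand by over 90 mm while in the air ((distance between the grasp point and empty_center above 0.09 m and height (world z) of empty_center above 0.118 m) or (distance between the grasp point and full_center above 0.09 m and height (world z) of full_center above 0.118 m)).
It fails at once if a bystander is moved more than 30 mm (distance of any of jar, tin, shaker, spatula, tongs, cup from where it was at the start of the episode above 0.03 m).
It also fails if it takes over 72 s, if anything falls off the work surface, if the arm or the gripper's body presses on something with over 40 N, if the wrist force passes 120 N, or if a joint passes its speed limit or range.

### The arm

A 6-joint arm with a two-finger parallel gripper is mounted at the origin on the work surface. World frame = base frame: x ahead of the robot, y to its left, z up, the work surface at z = 0. Lengths are in m, angles in degrees, forces in N, time in s.
With the tool pointing down it reaches from about 0.3 to 0.75 m from the base axis. Payload 8.5 kg.
Tool frame: the origin (TCP) lies on the centre line of the jaws, within the pads' length; the fingertips stand 19 mm ahead of it and the grasp point (between the pads) is the TCP (env.tcp_to_tips is the z of the fingertips in the tool frame, in m); z points along the fingers, y is the line along which they close (so a half turn about z gives the same grasp; the last joint's range is limited). The gripper opens to 85 mm and grips with 20 to 120 N. Pads are 22 mm wide; open, the fingers measure 114 mm over their backs; the gripper's body (76 mm by 85 mm) begins 54 mm behind the grasp point. The pads swing forward as they close: fully open they stand 13 mm farther back than shut.
Start: joints at [60.086, 21.807, 74.336, -0, 83.858, -12.336], TCP at [0.166, 0.524, 0.25] pointing down, gripper open.
Joint ranges: [-178.18, 178.18], [-50.72, 133.34], [12.68, 142.11], [-81.47, 261.47], [9.98, 163.14], [-165.26, 165.26]. Speed limits (degrees/s): [136.94, 136.94, 180, 180, 180, 180].

### API

Orientations are given as a 3x3 rotation matrix whose columns are the frame's x, y, z axes.
In Python, from rig import env gives the robot as it stands.
- The arm moves only by the tool servo_tool, never from a script. Its argument "steps" is a list of rows, each an object of numbers: "tx", "ty", "tz": the shift along the world's x, y, z in cm; "yaw": the turn about the world's z in degrees; "claw": the finger opening in cm, from 0 to 8.54. In form: [{"tx": .., "ty": .., "tz": .., "yaw": .., "claw": ..}, ...]. A call has 1 to 20 rows; each row shifts and turns the commanded pose from where the row before left it; what a row does not reach is not made up. A row lasts 1/10 s, in which the tool goes at most 50 mm and 8.59 degrees, less where a joint would pass 70% of its speed; a pose out of reach is approached as far as the arm can. A call with a gripper value outside its range is refused whole. The fingers move at their own pace and stop on an object; "newtons" is the grip in N (left out, the last holds). Time passes only in rows, so rows that do not move let the fingers close. It gives the time, the measured TCP pose, the force, the opening and the grip force at its end, in the units of the state.
- env.observe(): the state, without advancing time (a new reading comes with each control period).
- env.get_image(name): name is "scene" or "top" or "wrist"; returns (picture, depth): 400x640x3 uint8, red, green, blue; 400x640 float32, m along the optical axis (not along the pixel's ray), 0 where there is no reading.
- env.camera_model(name): a dict with "fovy" (degrees; the focal length in pixels is half the picture's height over the tangent of half this angle, whatever the lens; pixels are square), "cx", "cy" (the principal point, pixels), "T" (4x4, takes a point from camera to world coordinates). Camera axes: x right, y down, z forward; pixel columns grow to the right and rows downward; lengths in m; the calibration is good to about 2 mm. A picture is of the moment at which its call begins: read the wrist's pose just before it. camera_model takes no time and is no camera call; for the wrist camera it gives the pose at the moment of the call.
- env.close_job(): hands the job in; it is judged then, once.
The state is a dict: "time_s": time; "q": joint angles; "qvel": joint speeds; "joint_efforts": joint torques, N m; "position": TCP position; "tool_rot": TCP orientation; "ft_force": force on the tool from outside, world axes, zero at the start; "wrist_torque": the same for the moment, N m; "grip_width": finger opening in m; "gripper_force": force on a finger pad.
Only numpy, scipy, OpenCV 4.12 (cv2) and the standard library are available. Lean on these libraries where they do the work, as an engineer would, in place of code of your own. Each camera call takes 0.05 s, during which the arm holds its last target. There are 200 camera calls.

## Working session

There is one attempt and no reset: what is moved stays moved. The work goes in short steps, Python scripts to look and compute and a tool call to move; the robot and the scene stay as the last step left them, time stands still between calls to the robot, and variables do not carry over. Pictures are saved under pics/ and viewed, at most 10 in all, crops included, and the job is handed in when it is done.

Besides the shell and the picture viewer there is one more tool, called after "Emit:" by a JSON object that holds its "api" and its "payload", one argument or row to a line. servo_tool: Moves the arm, as the interface text tells. Its arguments: {"type":"object","properties":{"steps":{"type":"array"},"newtons":{"type":"number"}},"required":["steps"]}

```bash
ls; mkdir -p pics; cat > h.py <<'E'
import numpy as np, cv2
from rig import env
def save(n,fn):
    im,d=env.get_image(n); cv2.imwrite('pics/'+fn+'.png',im[:,:,::-1]); np.save('pics/'+fn+'.npy',d)
    np.save('pics/'+fn+'_T.npy',env.camera_model(n)['T']); return im,d
def cloud(n,d,T=None):
    m=env.camera_model(n); T=m['T'] if T is None else T
    f=200/np.tan(np.radians(m['fovy']/2)); v,u=np.mgrid[:400,:640]
    P=np.stack([(u-m['cx'])/f*d,(v-m['cy'])/f*d,d],-1)
    W=P@np.array(T)[:3,:3].T+np.array(T)[:3,3]; W[d==0]=np.nan; return W
E
python3 - <<'E'
from h import *
print({k:env.camera_model('top')[k] for k in('fovy','cx','cy')})
for n in('top','scene'):
    save(n,n+'1'); print(n,np.round(env.camera_model(n)['T'],3).tolist())
o=env.observe(); print(o['time_s'],np.round(o['tool_rot'],3).tolist())
E
```

```text
pics
{'fovy': 50.68895791892473, 'cx': 309.86095044446, 'cy': 199.75787981373682}
top [[0.007, -0.998, 0.061, 0.411], [-1.0, -0.008, -0.003, 0.048], [0.003, -0.061, -0.998, 1.627], [0.0, 0.0, 0.0, 1.0]]
scene [[0.311, 0.9, -0.305, 0.866], [0.95, -0.298, 0.09, -0.08], [-0.01, -0.317, -0.948, 1.403], [0.0, 0.0, 0.0, 1.0]]
0.1 [[-0.953, 0.302, -0.001], [0.302, 0.953, -0.001], [0.0, -0.001, -1.0]]
```

View pics/top1.png

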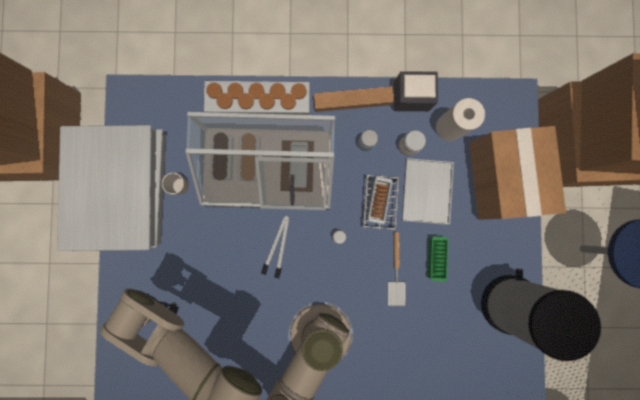

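View pics/scene1.png

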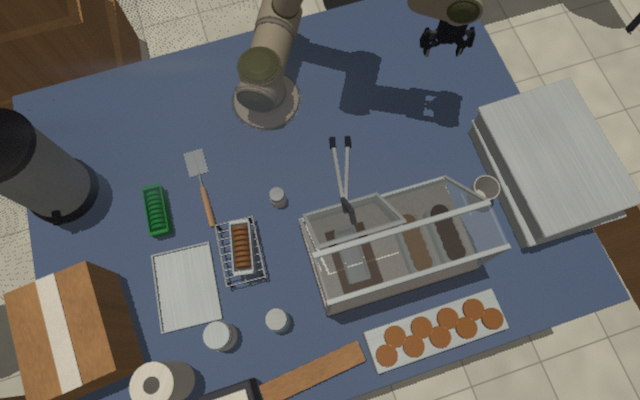

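Top view shows: case (190–333,115–209), handle about (292,188), empty pan (300,160), rack with a brown‑cookie pan (379,200), tray (428,192), and shaker (339,236). There are two candidates for the full pan: the brown cookies on the wire rack (379,200) and the green one on the table (438,258). The brown one on the rack fits. I'll confirm it in an enlarged crop and measure.

```bash
python3 - <<'E'
from h import *
im=cv2.imread('pics/top1.png'); d=np.load('pics/top1.npy')
cv2.imwrite('pics/crop1.png',cv2.resize(im[100:280,180:465],None,fx=2.8,fy=2.8,interpolation=cv2.INTER_CUBIC))
W=cloud('top',d)
for n,(u,v) in dict(roofL=(195,153),roofM=(262,153),roofR=(328,153),backL=(195,117),backR=(330,117),sillL=(210,206),sillR=(322,208),handle=(292,188),handle2=(292,180),pan=(300,160),cook=(379,200),tray=(428,192),shaker=(339,236),jar=(369,140),tin=(412,144),board=(285,185)).items(): print(n,np.round(W[v,u],3))
def rect(mask,n):
    P=W[mask][:,:2]*1000; c,s,a=cv2.minAreaRect(P.astype(np.float32)); print(n,len(P),np.round(c,0),np.round(s,0),round(a,1), np.round(np.nanmedian(W[mask][:,2]),3))
x,y,z=W[...,0],W[...,1],W[...,2]
v,u=np.mgrid[:400,:640]
rect((u>398)&(u<457)&(v>150)&(v<230)&(z>.002)&(im.min(-1)>120),'tray')
R=(u>358)&(u<399)&(v>165)&(v<235)
rect(R&(z>.09),'fullpan'); rect(R&(z>.03)&(z<.08),'rack')
rect((u>180)&(u<340)&(v>110)&(v<215)&(z>.275),'roof')
hsv=cv2.cvtColor(im,cv2.COLOR_BGR2HSV)
h=(u>285)&(u<300)&(v>165)&(v<210)&(im.max(-1)<75)
for k in np.argwhere(h)[::4]: print(k, np.round(W[k[0],k[1]],3))
E
```

```text
roofL [0.639 0.412 0.289]
roofM [0.639 0.197 0.301]
roofR [ 0.641 -0.012  0.296]
backL [0.754 0.413 0.294]
backR [ 0.758 -0.018  0.295]
sillL [ 0.483  0.43  -0.007]
sillR [ 0.474 -0.     0.109]
handle [0.532 0.103 0.256]
handle2 [0.558 0.103 0.259]
pan [0.618 0.076 0.297]
cook [ 0.506 -0.21   0.08 ]
tray [ 0.543 -0.412  0.004]
shaker [ 0.373 -0.064  0.069]
jar [ 0.725 -0.172  0.095]
tin [ 0.709 -0.326  0.109]
board [0.547 0.129 0.2  ]
tray 1731 [ 553. -411.] [185. 254.] 85.1 0.005
fullpan 525 [ 506. -209.] [ 61. 163.] 79.6 0.1
rack 562 [ 503. -221.] [123. 200.] 86.3 0.05
roof 6931 [686. 206.] [472. 164.] 88.7 0.295
[166 287] [0.603 0.119 0.267]
[176 293] [0.573 0.1   0.244]
[178 290] [0.565 0.11  0.255]
[179 286] [0.566 0.125 0.216]
[179 293] [0.562 0.1   0.254]
[180 293] [0.558 0.1   0.258]
[181 293] [0.555 0.1   0.254]
[182 292] [0.551 0.102 0.268]
[183 292] [0.548 0.102 0.264]
[184 292] [0.544 0.102 0.27 ]
[185 289] [0.542 0.112 0.26 ]
[186 289] [0.539 0.112 0.258]
[186 293] [0.539 0.1   0.25 ]
[187 291] [0.535 0.106 0.259]
[188 289] [0.539 0.116 0.18 ]
[188 293] [0.533 0.1   0.244]
[189 291] [0.529 0.106 0.254]
[190 289] [0.532 0.116 0.181]
[190 293] [0.527 0.1   0.239]
[191 292] [0.524 0.103 0.238]
[192 293] [0.521 0.1   0.233]
[194 291] [0.515 0.107 0.23 ]
[195 292] [0.511 0.104 0.228]
[196 293] [0.509 0.1   0.221]
[198 291] [0.503 0.108 0.209]
[199 292] [0.499 0.104 0.207]
[200 293] [0.496 0.101 0.202]
[202 291] [0.49  0.108 0.2  ]
[203 292] [0.487 0.105 0.191]
```

View pics/crop1.png

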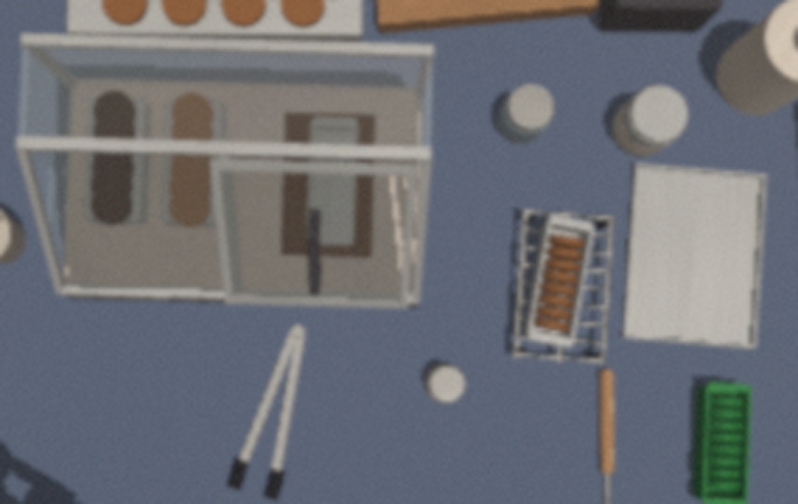

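The crop confirms it: the brown cookie pan on the wire rack is at crop (560,278), turned slightly. The green one at crop (725,440) is the look‑alike. The tongs, shaker and spatula are clear of the path. Next I project the board and pan outlines on their known heights.

```bash
cat >> h.py <<'E'
def onplane(n,u,v,z,T=None):
    m=env.camera_model(n); T=np.array(m['T'] if T is None else T); f=200/np.tan(np.radians(m['fovy']/2))
    r=T[:3,:3]@np.array([(u-m['cx'])/f,(v-m['cy'])/f,1]); return T[:3,3]+r*(z-T[2,3])/r[2]
E
python3 - <<'E'
from h import *
c=lambda x,y:(180+x/2.8-.3,100+y/2.8-.3)
for n,x,y,z in [('board bl',283,113,.078),('board br',377,113,.078),('board fl',281,255,.078),('board fr',373,256,.078),
 ('pan bl',312,118,.128),('pan br',358,118,.128),('pan fl',307,247,.128),('pan fr',353,249,.128),
 ('roofL',18,138,.29),('roofR',432,148,.29),('roofLf',18,150,.29),('roofRf',430,158,.29),('backL',20,36,.29),('backR',434,44,.29),
 ('handle hi',314,210,.28),('handle lo',315,293,.195),('sill L',58,294,.095),('sill R',418,305,.095)]:
    print(n,np.round(onplane('top',*c(x,y),z),3))
print(np.round(env.camera_model('wrist')['T'],3).tolist(),env.camera_model('wrist')['fovy'])
# gripper/wrist profile from scene cam
o=env.observe();p=o['position'];print(np.round(p,3))
W=np.concatenate([cloud('scene',np.load('pics/scene1.npy')).reshape(-1,3),cloud('top',np.load('pics/top1.npy')).reshape(-1,3)])
R=np.array(o['tool_rot']); D=(W-p)
D=D[(np.hypot(D[:,0],D[:,1])<.2)&(W[:,2]>.15)]; L=D@R
for h in np.arange(-.32,.03,.02):
    s=L[(L[:,2]>=h)&(L[:,2]<h+.02)]
    if len(s)>3: print(round(h,2),len(s),np.round([*np.percentile(s[:,0],[2,98]),*np.percentile(s[:,1],[2,98])],3))
E
```

```text
board bl [0.726 0.153 0.078]
board br [0.727 0.029 0.078]
board fl [0.538 0.154 0.078]
board fr [0.537 0.033 0.078]
pan bl [0.71  0.113 0.128]
pan br [0.71  0.054 0.128]
pan fl [0.544 0.117 0.128]
pan fr [0.542 0.059 0.128]
roofL [0.652 0.44  0.29 ]
roofR [ 0.644 -0.032  0.29 ]
roofLf [0.638 0.44  0.29 ]
roofRf [ 0.632 -0.029  0.29 ]
backL [0.77  0.441 0.29 ]
backR [ 0.764 -0.034  0.29 ]
handle hi [0.573 0.103 0.28 ]
handle lo [0.482 0.104 0.195]
sill L [0.483 0.441 0.095]
sill R [ 0.472 -0.026  0.095]
[[0.301, 0.911, 0.281, 0.094], [0.954, -0.287, -0.091, 0.546], [-0.002, 0.296, -0.955, 0.372], [0.0, 0.0, 0.0, 1.0]] 63.567463881190676
[0.166 0.524 0.25 ]
-0.32 454 [-0.009  0.072 -0.196 -0.117]
-0.3 1590 [-0.054  0.075 -0.178  0.017]
-0.28 1553 [-0.067  0.066 -0.152  0.04 ]
-0.26 904 [-0.072  0.055 -0.144  0.04 ]
-0.24 625 [-0.072  0.055 -0.139  0.027]
-0.22 388 [-0.068  0.055 -0.127  0.019]
-0.2 65 [-0.063  0.053 -0.068  0.006]
-0.18 7 [-0.037  0.019 -0.035 -0.013]
-0.16 159 [-0.039 -0.011 -0.037  0.024]
-0.14 162 [-0.04   0.001 -0.038  0.028]
-0.12 83 [-0.039  0.006 -0.047  0.026]
-0.1 281 [-0.021  0.009 -0.07   0.065]
-0.08 211 [-0.021  0.006 -0.072  0.067]
-0.06 270 [-0.017  0.012 -0.074  0.07 ]
-0.04 56 [-0.014 -0.003 -0.068  0.059]
-0.02 65 [-0.013  0.008 -0.057  0.052]
0.0 15 [-0.012  0.008 -0.05   0.052]
```

Emit:
{"api": "servo_tool", "payload": {
  "steps": [
    {"tz":4,"claw":6},
    {"tz":4,"tx":1},
    {"tz":4,"tx":1},
    {"tx":2.5,"ty":-3,"tz":2,"yaw":1.3},
    {"tx":2.6,"ty":-3,"yaw":1.3},
    {"tx":2.6,"ty":-3,"yaw":1.3},
    {"tx":2.6,"ty":-3,"yaw":1.3},
    {"tx":2.6,"ty":-3,"yaw":1.3},
    {"tx":2.6,"ty":-3,"yaw":1.3},
    {"tx":2.6,"ty":-3,"yaw":1.3},
    {"tx":2.6,"ty":-3,"yaw":1.3},
    {"tx":2.6,"ty":-3,"yaw":1.3},
    {"tx":2.6,"ty":-3,"yaw":1.3},
    {"tx":2.6,"ty":-3,"yaw":1.3},
    {"tx":2.6,"ty":-3,"yaw":1.3},
    {"tx":2.6,"ty":-3,"yaw":1.3},
    {"tx":2.6,"ty":-3,"yaw":1.3},
    {}
  ],
  "newtons": 60
}}

```text
invalid input at $.steps[0]: expected keys tx, ty, tz, yaw, claw
```

```bash
python3 - <<'E'
from h import *
o=env.observe();print(o['time_s'],np.round(o['position'],4),np.round(o['tool_rot'],3).tolist(),np.round(o['ft_force'],1))
im,d=save('wrist','w1'); W=cloud('wrist',d)
g=im.max(-1)<70; 
m=g&(W[...,2]>.15)&(W[...,2]<.33)&(abs(W[...,1]-.1)<.05)&(W[...,0]<.62)
P=W[m]; print(len(P))
for a in np.arange(.47,.6,.01):
    s=P[(P[:,0]>=a)&(P[:,0]<a+.01)]
    if len(s)>5: print(round(a,2),len(s),np.round(np.percentile(s[:,1],[5,50,95]),3),np.round(np.percentile(s[:,2],[10,50,90]),3))
E
```

```text
0.1 [0.166  0.5241 0.2498] [[-0.953, 0.302, -0.001], [0.302, 0.953, -0.001], [0.0, -0.001, -1.0]] [-0.4  0.4 -0.2]
0
```

View pics/w1.png

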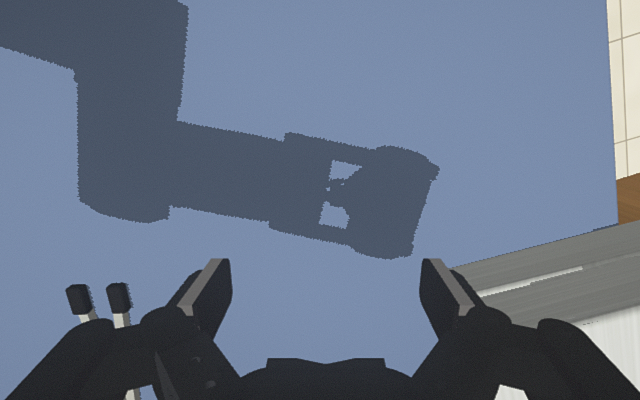

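The call was refused because every row needs all its keys, so the wrist view shows only the table at the start pose.

Emit:
{"api": "servo_tool", "payload": {
  "steps": [
    {"tx":0,"ty":0,"tz":4,"yaw":0,"claw":6},
    {"tx":1,"ty":0,"tz":4,"yaw":0,"claw":6},
    {"tx":1,"ty":0,"tz":4,"yaw":0,"claw":6},
    {"tx":2.5,"ty":-3,"tz":2,"yaw":1.2,"claw":6},
    {"tx":2.6,"ty":-3,"tz":0,"yaw":1.2,"claw":6},
    {"tx":2.6,"ty":-3,"tz":0,"yaw":1.2,"claw":6},
    {"tx":2.6,"ty":-3,"tz":0,"yaw":1.2,"claw":6},
    {"tx":2.6,"ty":-3,"tz":0,"yaw":1.2,"claw":6},
    {"tx":2.6,"ty":-3,"tz":0,"yaw":1.2,"claw":6},
    {"tx":2.6,"ty":-3,"tz":0,"yaw":1.2,"claw":6},
    {"tx":2.6,"ty":-3,"tz":0,"yaw":1.2,"claw":6},
    {"tx":2.6,"ty":-3,"tz":0,"yaw":1.2,"claw":6},
    {"tx":2.6,"ty":-3,"tz":0,"yaw":1.2,"claw":6},
    {"tx":2.6,"ty":-3,"tz":0,"yaw":1.2,"claw":6},
    {"tx":2.6,"ty":-3,"tz":0,"yaw":1.2,"claw":6},
    {"tx":2.6,"ty":-3,"tz":0,"yaw":1.2,"claw":6},
    {"tx":2.6,"ty":-3,"tz":0,"yaw":1.2,"claw":6},
    {"tx":0,"ty":0,"tz":0,"yaw":0,"claw":6}
  ],
  "newtons": 60
}}

```text
time_s: 1.95
position: [0.5514, 0.1009, 0.3885]
tool_rot: [[-1.0, 0.018, -0.003], [0.018, 1.0, -0.001], [0.002, -0.001, -1.0]]
ft_force: [-0.5, -0.3, -1.4]
grip_width: 0.0601
gripper_force: 0.0
```

```bash
python3 - <<'E'
from h import *
o=env.observe();print(o['time_s'],np.round(o['position'],4),np.round(o['tool_rot'],3).tolist(),np.round(o['ft_force'],1))
im,d=save('wrist','w2'); W=cloud('wrist',d)
g=im.max(-1)<70; 
m=g&(W[...,2]>.15)&(W[...,2]<.33)&(abs(W[...,1]-.1)<.05)&(W[...,0]<.62)
P=W[m]; print(len(P))
for a in np.arange(.47,.6,.01):
    s=P[(P[:,0]>=a)&(P[:,0]<a+.01)]
    if len(s)>5: print(round(a,2),len(s),np.round(np.percentile(s[:,1],[5,50,95]),3),np.round(np.percentile(s[:,2],[10,50,90]),3))
E
```

```text
1.95 [0.5514 0.1009 0.3885] [[-1.0, 0.018, -0.003], [0.018, 1.0, -0.001], [0.002, -0.001, -1.0]] [-0.5 -0.3 -1.4]
1612
0.48 146 [0.1   0.106 0.111] [0.187 0.192 0.198]
0.49 169 [0.099 0.105 0.111] [0.2   0.205 0.21 ]
0.5 176 [0.099 0.105 0.111] [0.213 0.218 0.223]
0.51 198 [0.099 0.105 0.111] [0.225 0.23  0.236]
0.52 205 [0.099 0.105 0.111] [0.239 0.244 0.25 ]
0.53 228 [0.099 0.105 0.11 ] [0.252 0.257 0.262]
0.54 169 [0.099 0.104 0.11 ] [0.265 0.267 0.269]
0.55 106 [0.099 0.104 0.11 ] [0.254 0.257 0.266]
0.56 126 [0.098 0.104 0.11 ] [0.246 0.25  0.253]
0.57 89 [0.098 0.104 0.11 ] [0.24  0.243 0.245]
```

View pics/w2.png

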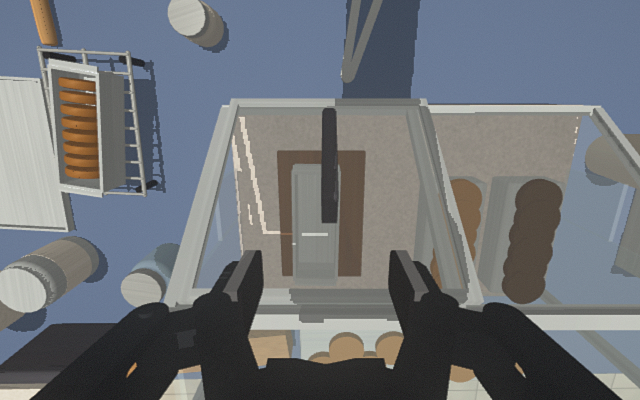

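The wrist view shows the handle bar (330,165), the empty pan (316,220) on the board, the full pan on the rack at left (80,130). Handle axis: y 0.105, grip at (0.538, 0.105, 0.245).

Emit:
{"api": "servo_tool", "payload": {
  "steps": [
    {"tx":-1.3,"ty":0.4,"tz":-2.4,"yaw":0,"claw":5},
    {"tx":0,"ty":0,"tz":-4,"yaw":0,"claw":5},
    {"tx":0,"ty":0,"tz":-4,"yaw":0,"claw":5},
    {"tx":0,"ty":0,"tz":-2,"yaw":0,"claw":5},
    {"tx":0,"ty":0,"tz":-2,"yaw":0,"claw":4},
    {"tx":0,"ty":0,"tz":0,"yaw":0,"claw":1},
    {"tx":0,"ty":0,"tz":0,"yaw":0,"claw":1},
    {"tx":0,"ty":0,"tz":0,"yaw":0,"claw":1},
    {"tx":0,"ty":0,"tz":0,"yaw":0,"claw":1},
    {"tx":0,"ty":0,"tz":0,"yaw":0,"claw":1}
  ],
  "newtons": 30
}}

```text
time_s: 3.0
position: [0.5356, 0.1087, 0.2468]
tool_rot: [[-1.0, 0.013, -0.001], [0.013, 1.0, 0.001], [0.001, 0.001, -1.0]]
ft_force: [-5.8, 2.1, -1.4]
grip_width: 0.0137
gripper_force: 33.4
```

Emit:
{"api": "servo_tool", "payload": {
  "steps": [
    {"tx":0,"ty":0.7,"tz":0,"yaw":0,"claw":1},
    {"tx":0,"ty":1.3,"tz":0,"yaw":0,"claw":1},
    {"tx":0.03,"ty":2,"tz":0,"yaw":0,"claw":1},
    {"tx":0.03,"ty":2,"tz":0,"yaw":0,"claw":1},
    {"tx":0.03,"ty":2,"tz":0,"yaw":0,"claw":1},
    {"tx":0.03,"ty":2,"tz":0,"yaw":0,"claw":1},
    {"tx":0.03,"ty":2,"tz":0,"yaw":0,"claw":1},
    {"tx":0.03,"ty":2,"tz":0,"yaw":0,"claw":1},
    {"tx":0.03,"ty":2,"tz":0,"yaw":0,"claw":1},
    {"tx":0.03,"ty":2,"tz":0,"yaw":0,"claw":1},
    {"tx":0.03,"ty":2,"tz":0,"yaw":0,"claw":1},
    {"tx":0,"ty":1.5,"tz":0,"yaw":0,"claw":1},
    {"tx":0,"ty":0.5,"tz":0,"yaw":0,"claw":1},
    {"tx":0,"ty":0,"tz":0,"yaw":0,"claw":1}
  ]
}}

```text
time_s: 4.4
position: [0.5396, 0.32, 0.2468]
tool_rot: [[-1.0, 0.021, -0.002], [0.021, 1.0, -0.018], [0.002, -0.018, -1.0]]
ft_force: [-5.6, -47.4, 3.2]
grip_width: 0.0135
gripper_force: 42.3
```

Emit:
{"api": "servo_tool", "payload": {
  "steps": [
    {"tx":0,"ty":-0.6,"tz":0,"yaw":0,"claw":1},
    {"tx":0,"ty":0,"tz":0,"yaw":0,"claw":1},
    {"tx":0,"ty":0,"tz":0,"yaw":0,"claw":5},
    {"tx":0,"ty":0,"tz":0,"yaw":0,"claw":5},
    {"tx":0,"ty":0,"tz":0,"yaw":0,"claw":5}
  ]
}}

```text
time_s: 4.9
position: [0.539, 0.3228, 0.2469]
tool_rot: [[-1.0, 0.013, 0.001], [0.013, 1.0, 0.001], [-0.001, 0.001, -1.0]]
ft_force: [0.9, 0.5, 0.2]
grip_width: 0.0499
gripper_force: 0.0
```

```bash
python3 - <<'E'
from h import *
o=env.observe();print(np.round(o['position'],4),np.round(o['ft_force'],1))
im,d=save('top','t2'); W=cloud('top',d)
im,d=save('wrist','w3'); W=cloud('wrist',d); p=o['position']
g=im.max(-1)<70
m=g&(W[...,2]>.17)&(W[...,2]<.26)&(abs(W[...,1]-p[1])<.03)&(W[...,0]<.53)&(W[...,0]>.47)
print(m.sum(),np.percentile(W[m][:,1],[5,50,95]))
E
```

```text
[0.539  0.3228 0.2469] [0.9 0.5 0.2]
2139 [0.29668014 0.31942141 0.34706332]
```

```bash
python3 - <<'E'
from h import *
for f,y0 in(('w2',.105),('w3',.32)):
    im=cv2.imread(f'pics/{f}.png'); d=np.load(f'pics/{f}.npy'); W=cloud('wrist',d,np.load(f'pics/{f}_T.npy'))
    pl=W[...,2]-(.244+1.3*(W[...,0]-.525)); g=(im.max(-1)<70)&(abs(pl)<.01)&(W[...,0]<.52)&(W[...,0]>.48)&(abs(W[...,1]-y0)<.05)
    print(f,g.sum(),np.percentile(W[g][:,1],[5,50,95]))
E
```

```text
w2 689 [0.09906677 0.1050755  0.11076225]
w3 846 [0.31356768 0.31929168 0.32507958]
```

Emit:
{"api": "servo_tool", "payload": {
  "steps": [
    {"tx":0,"ty":0,"tz":3,"yaw":0,"claw":8.5},
    {"tx":0,"ty":0,"tz":4,"yaw":0,"claw":8.5},
    {"tx":-1,"ty":0,"tz":3,"yaw":0,"claw":8.5},
    {"tx":-1,"ty":-3,"tz":0,"yaw":0,"claw":8.5},
    {"tx":-1,"ty":-4,"tz":0,"yaw":0,"claw":8.5},
    {"tx":-1,"ty":-4,"tz":0,"yaw":0,"claw":8.5},
    {"tx":0,"ty":-4,"tz":0,"yaw":0,"claw":8.5},
    {"tx":0,"ty":-4,"tz":0,"yaw":0,"claw":8.5},
    {"tx":0,"ty":-4,"tz":0,"yaw":0,"claw":8.5},
    {"tx":0,"ty":-0.5,"tz":0,"yaw":0,"claw":8.5},
    {"tx":0,"ty":0,"tz":0,"yaw":0,"claw":8.5}
  ]
}}

```text
time_s: 6.1
position: [0.4989, 0.0867, 0.3465]
tool_rot: [[-1.0, 0.015, 0.001], [0.015, 1.0, 0.0], [-0.001, 0.0, -1.0]]
ft_force: [0.0, 0.6, -0.5]
grip_width: 0.0852
gripper_force: 0.0
```

```bash
python3 - <<'E'
from h import *
im,d=save('wrist','w4'); W=cloud('wrist',d)
x,y,z=W[...,0],W[...,1],W[...,2]
box=(x>.51)&(x<.76)&(y>0)&(y<.18)
def rect(m,n):
    P=W[m][:,:2]*1000; print(n,len(P),[np.round(q,1) for q in cv2.minAreaRect(P.astype(np.float32))],np.round(np.median(W[m][:,2]),4))
rect(box&(z>.120)&(z<.135),'pan rim'); rect(box&(z>.070)&(z<.082)&(im[...,0]>im[...,2].astype(int)+15),'board')
r=box&(z>.118)&(z<.135)
for a in np.arange(.53,.64,.01):
    s=W[r&(x>=a)&(x<a+.01)]
    if len(s)>5: print(round(a,2),len(s),np.round(np.percentile(s[:,1],[1,99]),3))
E
```

```text
pan rim 1846 [array([653.1,  91.5]), array([178.8, 211.6]), np.float64(89.2)] 0.127
board 6728 [array([634.6,  90. ]), array([248.8, 179.9]), np.float64(0.0)] 0.0769
0.54 127 [0.062 0.116]
0.55 390 [0.059 0.118]
0.56 67 [0.059 0.118]
0.57 67 [0.058 0.117]
0.58 62 [0.058 0.117]
0.59 63 [0.058 0.117]
0.6 58 [0.057 0.116]
0.61 63 [0.057 0.117]
0.62 57 [0.057 0.117]
0.63 59 [0.056 0.116]
```

View pics/w4.png

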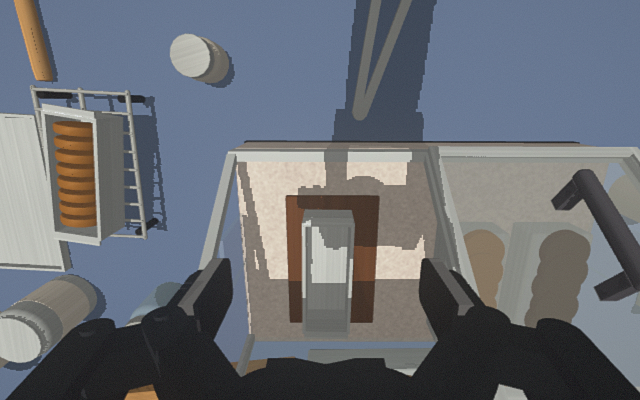

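Looking in from the wrist: door is open (handle at the right, 600,230), the pan is on the board (328,270) with its near end clear of the roof. Grip with a vertical tool near the front end at x 0.568, y 0.088, z 0.114.

Emit:
{"api": "servo_tool", "payload": {
  "steps": [
    {"tx":0,"ty":0.1,"tz":-4,"yaw":0,"claw":8.5},
    {"tx":1,"ty":0,"tz":-4,"yaw":0,"claw":8.5},
    {"tx":2,"ty":0,"tz":-4,"yaw":0,"claw":8.5},
    {"tx":1.9,"ty":0,"tz":-2.5,"yaw":0,"claw":8.5},
    {"tx":1,"ty":0,"tz":-2.5,"yaw":0,"claw":8.5},
    {"tx":1,"ty":0,"tz":-2,"yaw":0,"claw":8.5},
    {"tx":0,"ty":0,"tz":-2,"yaw":0,"claw":8.5},
    {"tx":0,"ty":0,"tz":-1.5,"yaw":0,"claw":8.5},
    {"tx":0,"ty":0,"tz":-0.7,"yaw":0,"claw":8.5},
    {"tx":0,"ty":0,"tz":0,"yaw":0,"claw":8.5}
  ]
}}

```text
time_s: 7.15
position: [0.5675, 0.0894, 0.1136]
tool_rot: [[-1.0, 0.012, -0.001], [0.012, 1.0, 0.0], [0.001, 0.0, -1.0]]
ft_force: [-0.9, 0.4, 0.2]
grip_width: 0.0853
gripper_force: 0.0
```

Emit:
{"api": "servo_tool", "payload": {
  "steps": [
    {"tx":0,"ty":0,"tz":0,"yaw":0,"claw":5},
    {"tx":0,"ty":0,"tz":0,"yaw":0,"claw":5},
    {"tx":0,"ty":0,"tz":0,"yaw":0,"claw":5},
    {"tx":0,"ty":0,"tz":0,"yaw":0,"claw":5},
    {"tx":0,"ty":0,"tz":0,"yaw":0,"claw":5},
    {"tx":0,"ty":0,"tz":1,"yaw":0,"claw":5},
    {"tx":0,"ty":0,"tz":1,"yaw":0,"claw":5},
    {"tx":0,"ty":0,"tz":0,"yaw":0,"claw":5}
  ],
  "newtons": 80
}}

```text
time_s: 7.95
position: [0.5685, 0.0883, 0.1362]
tool_rot: [[-1.0, 0.014, 0.003], [0.014, 1.0, -0.0], [-0.003, -0.0, -1.0]]
ft_force: [-0.1, -0.3, -1.3]
grip_width: 0.0589
gripper_force: 85.9
```

```bash
python3 - <<'E'
from h import *
im,d=save('wrist','w5'); W=cloud('wrist',d)
x,y,z=W[...,0],W[...,1],W[...,2]
# inner floor & rim levels along x
for a in np.arange(.53,.72,.02):
    s=W[(x>=a)&(x<a+.02)&(abs(y-.088)<.02)]
    if len(s)>5: print(round(a,2),len(s),np.round(np.percentile(s[:,2],[5,50,95]),3))
E
```

```text
0.53 4377 [0.068 0.077 0.208]
0.55 12220 [0.076 0.19  0.202]
0.57 457 [0.1   0.101 0.101]
0.59 2161 [0.1   0.1   0.101]
0.61 1964 [0.1   0.1   0.101]
0.63 1035 [0.1   0.1   0.101]
```

View pics/w5.png

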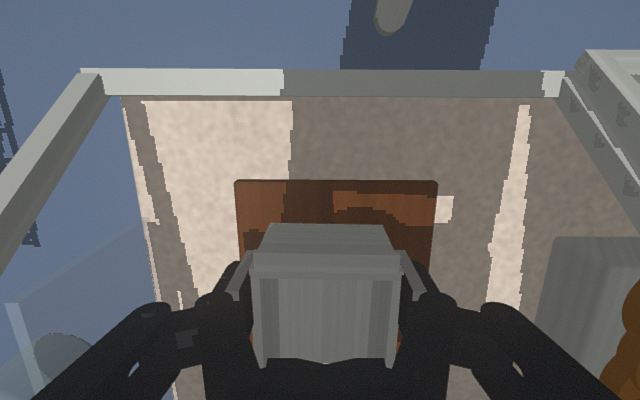

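The pan is held level: wrist view shows it between the pads (325,300), floor at 0.100 throughout. Draw it out at 45° and go to the tray.

Emit:
{"api": "servo_tool", "payload": {
  "steps": [
    {"tx":-1,"ty":0,"tz":1,"yaw":0,"claw":5},
    {"tx":-2,"ty":0,"tz":2,"yaw":0,"claw":5},
    {"tx":-2.5,"ty":0,"tz":2.5,"yaw":0,"claw":5},
    {"tx":-2.5,"ty":0,"tz":2.5,"yaw":0,"claw":5},
    {"tx":-2.5,"ty":0,"tz":2.5,"yaw":0,"claw":5},
    {"tx":-2.5,"ty":0,"tz":2.5,"yaw":0,"claw":5},
    {"tx":-2.5,"ty":0,"tz":2.5,"yaw":0,"claw":5},
    {"tx":-1.5,"ty":-1,"tz":1.5,"yaw":0,"claw":5},
    {"tx":0,"ty":-3,"tz":0,"yaw":0,"claw":5},
    {"tx":0,"ty":-4,"tz":0,"yaw":0,"claw":5},
    {"tx":0,"ty":-4,"tz":0,"yaw":0,"claw":5},
    {"tx":1,"ty":-4,"tz":0,"yaw":0,"claw":5},
    {"tx":1,"ty":-4,"tz":0,"yaw":0,"claw":5},
    {"tx":1,"ty":-4,"tz":0,"yaw":0,"claw":5},
    {"tx":1,"ty":-4,"tz":0,"yaw":0,"claw":5},
    {"tx":1,"ty":-4,"tz":0,"yaw":0,"claw":5},
    {"tx":1,"ty":-4,"tz":0,"yaw":0,"claw":5},
    {"tx":1,"ty":-4,"tz":0,"yaw":0,"claw":5},
    {"tx":1,"ty":-4,"tz":0,"yaw":0,"claw":5},
    {"tx":1.3,"ty":-4,"tz":0,"yaw":0,"claw":5}
  ]
}}

```text
time_s: 10.0
position: [0.4903, -0.3928, 0.3047]
tool_rot: [[-1.0, 0.014, -0.0], [0.014, 1.0, 0.0], [0.0, 0.0, -1.0]]
ft_force: [1.0, 0.0, -0.5]
grip_width: 0.059
gripper_force: 85.8
```

Emit:
{"api": "servo_tool", "payload": {
  "steps": [
    {"tx":0.3,"ty":-1.9,"tz":-2,"yaw":0,"claw":5},
    {"tx":0,"ty":0,"tz":-4,"yaw":0,"claw":5},
    {"tx":0,"ty":0,"tz":-4,"yaw":0,"claw":5},
    {"tx":0,"ty":0,"tz":-4,"yaw":0,"claw":5},
    {"tx":0,"ty":0,"tz":-4,"yaw":0,"claw":5},
    {"tx":0,"ty":0,"tz":-3,"yaw":0,"claw":5},
    {"tx":0,"ty":0,"tz":-2,"yaw":0,"claw":5},
    {"tx":0,"ty":0,"tz":-1.5,"yaw":0,"claw":5},
    {"tx":0,"ty":0,"tz":-1,"yaw":0,"claw":5},
    {"tx":0,"ty":0,"tz":-0.4,"yaw":0,"claw":5},
    {"tx":0,"ty":0,"tz":-0.3,"yaw":0,"claw":5},
    {"tx":0,"ty":0,"tz":0,"yaw":0,"claw":5}
  ]
}}

```text
time_s: 11.2
position: [0.4939, -0.4107, 0.0427]
tool_rot: [[-1.0, 0.014, 0.0], [0.014, 1.0, -0.0], [-0.0, -0.0, -1.0]]
ft_force: [0.0, 0.2, -0.5]
grip_width: 0.0588
gripper_force: 85.8
```

Emit:
{"api": "servo_tool", "payload": {
  "steps": [
    {"tx":0,"ty":0,"tz":-0.2,"yaw":0,"claw":5},
    {"tx":0,"ty":0,"tz":-0.1,"yaw":0,"claw":5},
    {"tx":0,"ty":0,"tz":-0.1,"yaw":0,"claw":5},
    {"tx":0,"ty":0,"tz":0,"yaw":0,"claw":5}
  ]
}}

```text
time_s: 11.6
position: [0.4941, -0.411, 0.0418]
tool_rot: [[-1.0, 0.014, 0.002], [0.014, 1.0, -0.002], [-0.002, -0.002, -1.0]]
ft_force: [-5.0, 5.4, 21.0]
grip_width: 0.0583
gripper_force: 88.3
```

Emit:
{"api": "servo_tool", "payload": {
  "steps": [
    {"tx":0,"ty":0,"tz":0.3,"yaw":0,"claw":5},
    {"tx":0,"ty":0,"tz":0,"yaw":0,"claw":8.5},
    {"tx":0,"ty":0,"tz":0,"yaw":0,"claw":8.5},
    {"tx":0,"ty":0,"tz":0,"yaw":0,"claw":8.5},
    {"tx":0,"ty":0,"tz":1,"yaw":0,"claw":8.5},
    {"tx":0,"ty":0,"tz":3,"yaw":0,"claw":8.5},
    {"tx":0,"ty":0,"tz":4,"yaw":0,"claw":8.5},
    {"tx":0,"ty":0,"tz":4,"yaw":0,"claw":8.5},
    {"tx":0,"ty":0,"tz":4,"yaw":0,"claw":8.5},
    {"tx":0,"ty":0,"tz":4,"yaw":0,"claw":8.5},
    {"tx":-0.9,"ty":2.5,"tz":3,"yaw":-2.5,"claw":8.5},
    {"tx":-1,"ty":4,"tz":0,"yaw":-2.5,"claw":8.5},
    {"tx":-1,"ty":4,"tz":0,"yaw":-2.5,"claw":8.5},
    {"tx":-1,"ty":4,"tz":0,"yaw":-2,"claw":8.5},
    {"tx":-1,"ty":4,"tz":0,"yaw":0,"claw":8.5},
    {"tx":0,"ty":2.5,"tz":0,"yaw":0,"claw":8.5},
    {"tx":0,"ty":0,"tz":0,"yaw":0,"claw":8.5}
  ]
}}

```text
time_s: 13.3
position: [0.4444, -0.1981, 0.2725]
tool_rot: [[-0.984, 0.176, 0.001], [0.176, 0.984, -0.0], [-0.001, -0.0, -1.0]]
ft_force: [0.1, -0.9, 0.0]
grip_width: 0.0848
gripper_force: 0.0
```

```bash
python3 - <<'E'
from h import *
o=env.observe()
im,d=save('wrist','w6'); W=cloud('wrist',d)
def rect(W,m,n):
    P=W[m][:,:2]*1000; print(n,len(P),[np.round(q,1) for q in cv2.minAreaRect(P.astype(np.float32))],np.round(np.median(W[m][:,2]),4))
x,y,z=W[...,0],W[...,1],W[...,2]
b=(x>.4)&(x<.62)&(y>-.29)&(y<-.13)&(np.hypot(x-o['position'][0],y-o['position'][1])<.25)
grey=np.ptp(im.astype(int),axis=2)<25
rect(W,b&(z>.096)&(z<.104)&grey,'full rim w'); rect(W,b&(z>.103)&(z<.115),'cookies')
im,d=save('top','t3'); W=cloud('top',d); x,y,z=W[...,0],W[...,1],W[...,2]
b=(x>.45)&(x<.65)&(y>-.48)&(y<-.34)
rect(W,b&(z>.045)&(z<.065),'empty top')
E
```

```text
full rim w 2413 [array([ 506.3, -213.8]), array([ 60.1, 165.1]), np.float64(79.6)] 0.0988
cookies 2036 [array([ 503.3, -213.3]), array([ 28.1, 121. ]), np.float64(80.0)] 0.1053
empty top 218 [array([ 556.4, -410.9]), array([ 63. , 163.7]), np.float64(87.8)] 0.0525
```

View pics/w6.png

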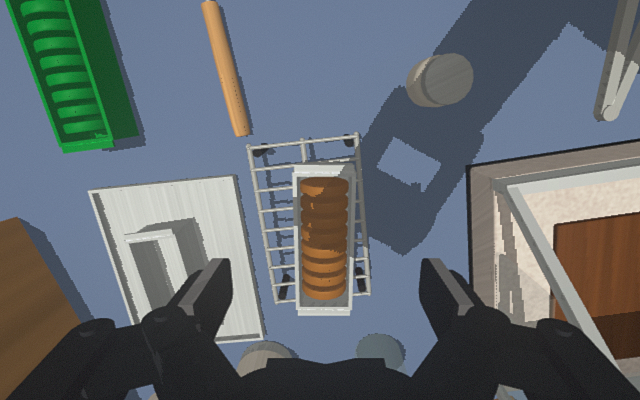

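The view shows the empty pan flat in the tray (150,265) and the full pan on the rack (325,240). The tool's yaw matches the pan. Descend on its front part.

Emit:
{"api": "servo_tool", "payload": {
  "steps": [
    {"tx":0.8,"ty":-0.6,"tz":-3,"yaw":-0.3,"claw":8.5},
    {"tx":0,"ty":0,"tz":-4,"yaw":0,"claw":8.5},
    {"tx":0,"ty":0,"tz":-4,"yaw":0,"claw":8.5},
    {"tx":0,"ty":0,"tz":-3,"yaw":0,"claw":8.5},
    {"tx":0,"ty":0,"tz":-2.5,"yaw":0,"claw":8.5},
    {"tx":0,"ty":0,"tz":-1.5,"yaw":0,"claw":8.5},
    {"tx":0,"ty":0,"tz":-0.6,"yaw":0,"claw":8.5},
    {"tx":0,"ty":0,"tz":0,"yaw":0,"claw":5},
    {"tx":0,"ty":0,"tz":0,"yaw":0,"claw":5},
    {"tx":0,"ty":0,"tz":0,"yaw":0,"claw":5},
    {"tx":0,"ty":0,"tz":0,"yaw":0,"claw":5},
    {"tx":0,"ty":0,"tz":0,"yaw":0,"claw":5},
    {"tx":0,"ty":0,"tz":0,"yaw":0,"claw":5}
  ],
  "newtons": 120
}}

```text
time_s: 14.7
position: [0.4532, -0.2071, 0.0868]
tool_rot: [[-0.983, 0.183, 0.002], [0.183, 0.983, -0.001], [-0.002, -0.001, -1.0]]
ft_force: [-1.2, 1.4, 7.0]
grip_width: 0.0583
gripper_force: 128.0
```

Emit:
{"api": "servo_tool", "payload": {
  "steps": [
    {"tx":0,"ty":0,"tz":0.5,"yaw":0,"claw":5},
    {"tx":0,"ty":0,"tz":1,"yaw":0,"claw":5},
    {"tx":0,"ty":0,"tz":1,"yaw":0,"claw":5},
    {"tx":0,"ty":0,"tz":0,"yaw":0,"claw":5}
  ]
}}

```text
time_s: 15.1
position: [0.4534, -0.2072, 0.112]
tool_rot: [[-0.983, 0.184, 0.002], [0.184, 0.983, -0.002], [-0.003, -0.002, -1.0]]
ft_force: [0.1, -0.2, -3.5]
grip_width: 0.0586
gripper_force: 127.6
```

```bash
cat > tilt.py <<'E'
from h import *
o=env.observe(); print(np.round(o['position'],4),np.round(o['ft_force'],1))
im,d=save('top','tl%d'%(o['time_s']*100)); W=cloud('top',d); D=W-np.array(o['position']); R=np.array(o['tool_rot']); L=D@R
m=(-L[...,0]>-.02)&(-L[...,0]<.17)&(abs(L[...,1])<.026)&(abs(L[...,2])<.045)
P=L[m]; P[:,0]*=-1
for a in np.arange(0,.17,.02):
    s=P[(P[:,0]>=a)&(P[:,0]<a+.02)]
    if len(s)>3: print(round(a,2),len(s),np.round(-np.percentile(s[:,2],[10,50,90]),3))
E
python3 tilt.py
```

```text
[ 0.4534 -0.2072  0.112 ] [ 0.1 -0.2 -3.5]
0.06 4 [0.012 0.01  0.008]
0.08 46 [ 0.02   0.013 -0.029]
0.1 73 [ 0.02   0.01  -0.029]
0.12 81 [ 0.014  0.007 -0.035]
```

Emit:
{"api": "servo_tool", "payload": {
  "steps": [
    {"tx":0,"ty":0,"tz":2,"yaw":0,"claw":5},
    {"tx":0,"ty":0,"tz":4,"yaw":0,"claw":5},
    {"tx":0,"ty":0,"tz":4,"yaw":0,"claw":5},
    {"tx":0,"ty":0,"tz":4,"yaw":0,"claw":5},
    {"tx":-0.3,"ty":0,"tz":4,"yaw":0,"claw":5},
    {"tx":-0.5,"ty":1.4,"tz":2,"yaw":0.5,"claw":5},
    {"tx":-0.5,"ty":2.5,"tz":0,"yaw":1,"claw":5},
    {"tx":-0.5,"ty":3,"tz":0,"yaw":1,"claw":5},
    {"tx":-0.5,"ty":3.5,"tz":0,"yaw":1,"claw":5},
    {"tx":-0.5,"ty":3.5,"tz":0,"yaw":1,"claw":5},
    {"tx":-0.5,"ty":3.5,"tz":0,"yaw":1,"claw":5},
    {"tx":-0.5,"ty":3.5,"tz":0,"yaw":1,"claw":5},
    {"tx":-0.5,"ty":3.5,"tz":0,"yaw":1,"claw":5},
    {"tx":0,"ty":3,"tz":0,"yaw":1,"claw":5},
    {"tx":0,"ty":2,"tz":0,"yaw":1,"claw":5},
    {"tx":0,"ty":0.5,"tz":0,"yaw":0,"claw":5},
    {"tx":0,"ty":0,"tz":0,"yaw":0,"claw":5}
  ]
}}

```text
time_s: 16.85
position: [0.4096, 0.0926, 0.3101]
tool_rot: [[-1.0, 0.018, -0.001], [0.018, 1.0, -0.0], [0.001, -0.0, -1.0]]
ft_force: [0.1, 0.1, -4.3]
grip_width: 0.0584
gripper_force: 128.7
```

```bash
python3 tilt.py
```

```text
[0.4096 0.0926 0.3101] [ 0.1  0.1 -4.3]
0.04 44 [ 0.02   0.014 -0.034]
0.06 114 [ 0.02   0.014 -0.033]
0.08 87 [ 0.02   0.012 -0.034]
0.1 94 [ 0.019  0.01  -0.035]
0.12 99 [ 0.015  0.008 -0.035]
```

Emit:
{"api": "servo_tool", "payload": {
  "steps": [
    {"tx":1,"ty":0,"tz":-1,"yaw":0,"claw":5},
    {"tx":2,"ty":0,"tz":-2.2,"yaw":0,"claw":5},
    {"tx":2.5,"ty":0,"tz":-2.5,"yaw":0,"claw":5},
    {"tx":2.5,"ty":0,"tz":-2.5,"yaw":0,"claw":5},
    {"tx":2.5,"ty":0,"tz":-2.5,"yaw":0,"claw":5},
    {"tx":2.5,"ty":0,"tz":-2.5,"yaw":0,"claw":5},
    {"tx":2,"ty":0,"tz":-2.3,"yaw":0,"claw":5},
    {"tx":1,"ty":0,"tz":-1.8,"yaw":0,"claw":5},
    {"tx":0,"ty":0,"tz":-1,"yaw":0,"claw":5},
    {"tx":0,"ty":0,"tz":-0.5,"yaw":0,"claw":5},
    {"tx":0,"ty":0,"tz":-0.3,"yaw":0,"claw":5},
    {"tx":0,"ty":0,"tz":0,"yaw":0,"claw":5}
  ]
}}

```text
time_s: 18.1
position: [0.5696, 0.0922, 0.1197]
tool_rot: [[-1.0, 0.019, 0.001], [0.019, 1.0, -0.0], [-0.001, -0.0, -1.0]]
ft_force: [-0.5, -0.2, -2.9]
grip_width: 0.0582
gripper_force: 128.7
```

Emit:
{"api": "servo_tool", "payload": {
  "steps": [
    {"tx":0,"ty":0,"tz":-0.2,"yaw":0,"claw":5},
    {"tx":0,"ty":0,"tz":-0.1,"yaw":0,"claw":5},
    {"tx":0,"ty":0,"tz":-0.1,"yaw":0,"claw":5},
    {"tx":0,"ty":0,"tz":-0.1,"yaw":0,"claw":5},
    {"tx":0,"ty":0,"tz":0,"yaw":0,"claw":5}
  ]
}}

```text
time_s: 18.6
position: [0.5698, 0.0923, 0.1148]
tool_rot: [[-1.0, 0.019, 0.001], [0.019, 1.0, 0.0], [-0.001, 0.0, -1.0]]
ft_force: [-2.8, -0.4, 1.3]
grip_width: 0.0584
gripper_force: 129.1
```

Emit:
{"api": "servo_tool", "payload": {
  "steps": [
    {"tx":0,"ty":0,"tz":-0.1,"yaw":0,"claw":5},
    {"tx":0,"ty":0,"tz":0,"yaw":0,"claw":8.5},
    {"tx":0,"ty":0,"tz":0,"yaw":0,"claw":8.5},
    {"tx":0,"ty":0,"tz":0,"yaw":0,"claw":8.5},
    {"tx":0,"ty":0,"tz":0,"yaw":0,"claw":8.5},
    {"tx":0,"ty":0,"tz":1.5,"yaw":0,"claw":8.5},
    {"tx":0,"ty":0,"tz":2.5,"yaw":0,"claw":8.5},
    {"tx":-1,"ty":0,"tz":3,"yaw":0,"claw":8.5},
    {"tx":-2,"ty":0,"tz":4,"yaw":0,"claw":8.5},
    {"tx":-2,"ty":0,"tz":4,"yaw":0,"claw":8.5},
    {"tx":-2,"ty":0,"tz":4,"yaw":0,"claw":8.5},
    {"tx":0,"ty":0,"tz":4,"yaw":0,"claw":8.5},
    {"tx":0,"ty":0,"tz":0,"yaw":0,"claw":8.5}
  ]
}}

```text
time_s: 19.9
position: [0.5005, 0.0924, 0.3488]
tool_rot: [[-1.0, 0.019, 0.011], [0.019, 1.0, -0.001], [-0.011, -0.0, -1.0]]
ft_force: [-0.3, 0.2, 0.8]
grip_width: 0.0849
gripper_force: 0.0
```

```bash
python3 - <<'E'
from h import *
im,d=save('wrist','w7'); W=cloud('wrist',d)
x,y,z=W[...,0],W[...,1],W[...,2]; I=im.astype(int)
r=(x>.53)&(x<.72)&(y>.03)&(y<.15)&(z>.12)&(z<.131)&(np.ptp(I,axis=2)<25)
for a in np.arange(.53,.72,.02):
    s=W[r&(x>=a)&(x<a+.02)]
    if len(s)>5: print(round(a,2),len(s),np.round(s[:,0].min(),3),np.round(np.percentile(s[:,1],[1,99]),3),np.round(np.median(s[:,2]),4))
b=(x>.5)&(x<.76)&(y>.0)&(y<.18)&(z>.072)&(z<.085)&(I[...,0]>I[...,2]*1.6)
P=W[b]; print('board',len(P),np.round(np.percentile(P[:,0],[.5,99.5]),3),np.round(np.percentile(P[:,1],[1,99]),3))
E
```

```text
0.53 486 0.538 [0.062 0.119] 0.1237
0.55 138 0.55 [0.061 0.12 ] 0.1235
0.57 111 0.57 [0.062 0.122] 0.1235
0.59 108 0.591 [0.063 0.122] 0.1234
0.61 101 0.61 [0.063 0.122] 0.1233
0.63 97 0.63 [0.064 0.123] 0.1234
0.65 100 0.651 [0.064 0.124] 0.1233
0.67 89 0.671 [0.065 0.124] 0.1232
0.69 403 0.691 [0.066 0.123] 0.123
board 4223 [0.536 0.722] [0.033 0.15 ]
```

View pics/w7.png

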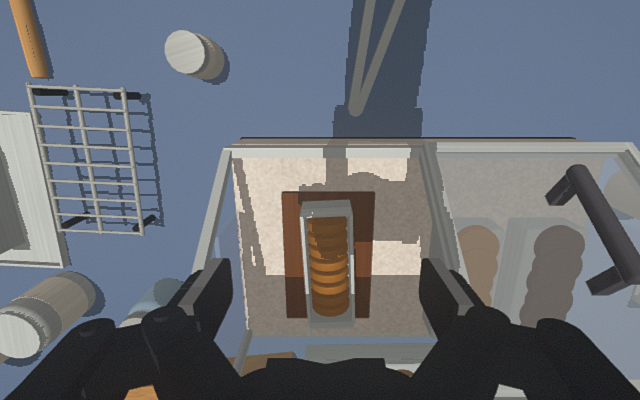

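Full pan stands flat and centred on the board (330,265), all else in place. Now the door.

Emit:
{"api": "servo_tool", "payload": {
  "steps": [
    {"tx":0,"ty":2,"tz":0.3,"yaw":0,"claw":5},
    {"tx":0,"ty":4,"tz":0,"yaw":0,"claw":5},
    {"tx":0,"ty":4,"tz":0,"yaw":0,"claw":5},
    {"tx":1,"ty":4,"tz":0,"yaw":0,"claw":5},
    {"tx":1,"ty":4,"tz":0,"yaw":0,"claw":5},
    {"tx":1,"ty":3,"tz":0,"yaw":0,"claw":5},
    {"tx":1,"ty":1.8,"tz":0,"yaw":0,"claw":5},
    {"tx":0,"ty":0,"tz":-2.6,"yaw":0,"claw":5},
    {"tx":0,"ty":0,"tz":-4,"yaw":0,"claw":5},
    {"tx":0,"ty":0,"tz":-4,"yaw":0,"claw":5},
    {"tx":0,"ty":0,"tz":0,"yaw":0,"claw":1},
    {"tx":0,"ty":0,"tz":0,"yaw":0,"claw":1},
    {"tx":0,"ty":0,"tz":0,"yaw":0,"claw":1},
    {"tx":0,"ty":0,"tz":0,"yaw":0,"claw":1},
    {"tx":0,"ty":0,"tz":0,"yaw":0,"claw":1}
  ],
  "newtons": 30
}}

```text
time_s: 21.45
position: [0.5404, 0.3197, 0.2418]
tool_rot: [[-1.0, 0.02, 0.002], [0.02, 1.0, -0.001], [-0.002, -0.0, -1.0]]
ft_force: [-0.2, -5.6, -3.2]
grip_width: 0.0134
gripper_force: 34.9
```

Emit:
{"api": "servo_tool", "payload": {
  "steps": [
    {"tx":0,"ty":-0.7,"tz":0,"yaw":0,"claw":1},
    {"tx":0,"ty":-1.3,"tz":0,"yaw":0,"claw":1},
    {"tx":-0.03,"ty":-2,"tz":0,"yaw":0,"claw":1},
    {"tx":-0.03,"ty":-2,"tz":0,"yaw":0,"claw":1},
    {"tx":-0.03,"ty":-2,"tz":0,"yaw":0,"claw":1},
    {"tx":-0.03,"ty":-2,"tz":0,"yaw":0,"claw":1},
    {"tx":-0.03,"ty":-2,"tz":0,"yaw":0,"claw":1},
    {"tx":-0.03,"ty":-2,"tz":0,"yaw":0,"claw":1},
    {"tx":-0.03,"ty":-2,"tz":0,"yaw":0,"claw":1},
    {"tx":-0.03,"ty":-2,"tz":0,"yaw":0,"claw":1},
    {"tx":0,"ty":-1.5,"tz":0,"yaw":0,"claw":1},
    {"tx":0,"ty":-1,"tz":0,"yaw":0,"claw":1},
    {"tx":0,"ty":-0.5,"tz":0,"yaw":0,"claw":1},
    {"tx":0,"ty":0,"tz":0,"yaw":0,"claw":1}
  ]
}}

```text
time_s: 22.85
position: [0.5365, 0.109, 0.2418]
tool_rot: [[-1.0, 0.02, -0.0], [0.02, 1.0, -0.001], [0.0, -0.001, -1.0]]
ft_force: [-8.5, -3.0, 7.2]
grip_width: 0.0133
gripper_force: 36.4
```

Emit:
{"api": "servo_tool", "payload": {
  "steps": [
    {"tx":0,"ty":-0.2,"tz":0,"yaw":0,"claw":1},
    {"tx":0,"ty":-0.2,"tz":0,"yaw":0,"claw":1},
    {"tx":0,"ty":0,"tz":0,"yaw":0,"claw":1}
  ]
}}

```text
time_s: 23.15
position: [0.5364, 0.1058, 0.2418]
tool_rot: [[-1.0, 0.019, -0.0], [0.019, 1.0, 0.0], [0.0, 0.0, -1.0]]
ft_force: [-8.4, -0.2, 8.2]
grip_width: 0.0134
gripper_force: 36.4
```

Emit:
{"api": "servo_tool", "payload": {
  "steps": [
    {"tx":0,"ty":-0.2,"tz":0,"yaw":0,"claw":1},
    {"tx":0,"ty":-0.2,"tz":0,"yaw":0,"claw":1},
    {"tx":0,"ty":0,"tz":0,"yaw":0,"claw":1}
  ]
}}

```text
time_s: 23.45
position: [0.5364, 0.1018, 0.2418]
tool_rot: [[-1.0, 0.019, -0.0], [0.019, 1.0, 0.0], [0.0, 0.0, -1.0]]
ft_force: [-9.0, 1.0, 7.8]
grip_width: 0.0133
gripper_force: 36.4
```

Emit:
{"api": "servo_tool", "payload": {
  "steps": [
    {"tx":0,"ty":-0.2,"tz":0,"yaw":0,"claw":1},
    {"tx":0,"ty":-0.2,"tz":0,"yaw":0,"claw":1},
    {"tx":0,"ty":0,"tz":0,"yaw":0,"claw":1}
  ]
}}

```text
time_s: 23.75
position: [0.5363, 0.0978, 0.2418]
tool_rot: [[-1.0, 0.019, -0.0], [0.019, 1.0, 0.0], [0.0, 0.0, -1.0]]
ft_force: [-8.9, 0.4, 8.4]
grip_width: 0.0138
gripper_force: 36.4
```

Emit:
{"api": "servo_tool", "payload": {
  "steps": [
    {"tx":0,"ty":-0.2,"tz":0,"yaw":0,"claw":1},
    {"tx":0,"ty":-0.2,"tz":0,"yaw":0,"claw":1},
    {"tx":0,"ty":0,"tz":0,"yaw":0,"claw":1}
  ]
}}

```text
time_s: 24.05
position: [0.5362, 0.0946, 0.2418]
tool_rot: [[-1.0, 0.018, -0.0], [0.018, 1.0, 0.002], [0.0, 0.002, -1.0]]
ft_force: [-9.2, 4.9, 7.5]
grip_width: 0.0135
gripper_force: 36.4
```

Emit:
{"api": "servo_tool", "payload": {
  "steps": [
    {"tx":0,"ty":-0.2,"tz":0,"yaw":0,"claw":1},
    {"tx":0,"ty":-0.1,"tz":0,"yaw":0,"claw":1},
    {"tx":0,"ty":0,"tz":0,"yaw":0,"claw":1}
  ]
}}

```text
time_s: 24.35
position: [0.5362, 0.0945, 0.2418]
tool_rot: [[-1.0, 0.016, 0.0], [0.016, 1.0, 0.007], [-0.0, 0.007, -1.0]]
ft_force: [-8.0, 21.6, 6.9]
grip_width: 0.0135
gripper_force: 36.5
```

Hard stop reached. Relax, release, retreat.

Emit:
{"api": "servo_tool", "payload": {
  "steps": [
    {"tx":0,"ty":0.3,"tz":0,"yaw":0,"claw":1},
    {"tx":0,"ty":0,"tz":0,"yaw":0,"claw":5},
    {"tx":0,"ty":0,"tz":0,"yaw":0,"claw":5},
    {"tx":0,"ty":0,"tz":0,"yaw":0,"claw":5},
    {"tx":0,"ty":0,"tz":2,"yaw":0,"claw":5},
    {"tx":0,"ty":0,"tz":3,"yaw":0,"claw":5},
    {"tx":0,"ty":0,"tz":4,"yaw":0,"claw":5},
    {"tx":-2,"ty":0,"tz":3,"yaw":0,"claw":5},
    {"tx":-3,"ty":0,"tz":0,"yaw":0,"claw":5},
    {"tx":0,"ty":0,"tz":0,"yaw":0,"claw":5}
  ]
}}

```text
time_s: 25.35
position: [0.4854, 0.0943, 0.3618]
tool_rot: [[-1.0, 0.019, 0.002], [0.019, 1.0, -0.0], [-0.002, -0.0, -1.0]]
ft_force: [0.5, 0.0, 0.9]
grip_width: 0.0503
gripper_force: 0.0
```

```bash
python3 - <<'E'
from h import *
im,d=save('wrist','w8'); W=cloud('wrist',d)
pl=W[...,2]-(.244+1.3*(W[...,0]-.525)); g=(im.max(-1)<70)&(abs(pl)<.012)&(W[...,0]<.52)&(W[...,0]>.48)&(abs(W[...,1]-.1)<.03)
print(g.sum(),np.percentile(W[g][:,1],[5,50,95]),env.observe()['ft_force'])
E
```

```text
813 [0.08865089 0.09408811 0.09977407] [ 1.41714198 -0.4528854  -0.28330026]
```

```bash
python3 -c "
from rig import env
print(env.close_job())"
```

```text
the job is handed in; nothing more can be done
None
```

The job is handed in at about 25 s of the 72 s, though the hand-in gave no verdict: by my measurements the door is shut against its stop, the full pan stands flat on the board about 8 mm from its centre, and the empty pan stands flat in the tray about 3 mm from its centre.

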